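# Handwheel off its rack peg and onto the bare valve spindle

### The job

One of the two valves on the green pressure-test manifold has lost its handwheel. Lift the red handwheel off its sloping peg on the grey rack and fit it on the bare spindle so that its square bore drops over the square and the hub sits fully home on the collar; leave the fitted valve's setting, the blue wheel on its peg and the other things on the bench as they are.

Things in the scene. Friction and masses are not known exactly. Their poses are not given: they have to be found in the camera images.
- wheel: Loose red handwheel, 4 spokes, 130 mm across, 0.36 kg, hanging on a rack peg. Origin: centre of hub underside; z: its axis, out of the hub's top. Octagonal hub, 36 mm across flats (flats face x, y and halfway between), 40 mm high; square bore 16 x 16 mm right through, sides along x and y. Rim 16 mm thick, centre radius 57 mm, at z 5 to 21 mm.
- hub_top (a point): Centre of the loose red wheel's hub top, 40 mm above its underside along its axis. The hub's upper 20 mm stand clear of the spokes (which end at z = 18 mm, 45 degrees off x and y) and can be gripped across any pair of flats; 29 mm of room between hub and rim.
- other_wheel: Blue handwheel, 5 spokes, 140 mm across, round bore, hanging on the rack's other peg; origin and axes as for the red one. Leave it hanging.
- rack: Fixed grey bench rack, base 150 x 250 mm; a bar along y at z = 125 mm bears two 14 mm steel pins at y = +80 and -80 mm. Origin on the bench below the bar's middle. Pins lean 35 degrees from vertical to the front (-x): direction -0.574, 0, 0.819. A hung hub rests on a collar 30 mm along the pin, which ends 10 mm above the hub. Play about 1 mm a side: a wheel comes off only along its pin.
- manifold: Fixed green pipe manifold, two upright valves, 340 mm long along x, 92 mm across its end flanges; a gauge on the -y side at x = 122 mm reaches out 90 mm, up to z = 93 mm. Origin on the bench under the pipe's middle.
- seat_1 (a point): Centre of the collar top, 31 mm across, of the valve at the manifold's -x end, 115 mm above the bench, z up: where a fitted wheel's origin sits. On the bare valve a steel square stands here, 22.5 mm high: 13.5 mm square for the lower 14.5 mm, then 12 mm for 4 mm, then 9 mm for 4 mm. Its angle about z varies and is not measured. It turns stiffly (0.5 N m).
- seat_2 (a point): The same for the valve at the +x end. One of the two seats is bare. The square's narrow tip enters the wheel's bore at any angle; a wheel not lined up with the square stops 14 to 19 mm too high, and must be turned about z until it drops home.
- fitted_hub (a point): Centre of the hub underside of the red wheel already fitted on the other valve, same size as the loose one: it lies at seat_1 or seat_2, whichever is not bare. Leave that wheel unturned.
- fitted_rim (a point): Point on that fitted wheel's rim, 57 mm from its axis, 13 mm above its hub underside; it turns with the wheel.
- discs: Loose stack of orange grinding discs, 127 mm across, 12 mm high, near the manifold; origin: centre of underside. Leave alone.
- block: Loose hardwood block 45 x 90 x 42 mm near the manifold; origin: centre of underside. Leave alone.
- coupon: Loose flat steel test coupon 60 x 130 x 8 mm lying in front of the rack; origin: centre of underside. Leave alone.
Things that resemble listed ones, but are neither listed nor needed, are in the scene too. Of the things that look like the wheel, the larger one is meant.

How it is judged:
On the way:
1. the red wheel has been lifted clear of the rack (distance of wheel from where it was at the start of the episode above 0.07 m and height (world z) of wheel above 0.13 m and contact force between wheel and rack below 0.1 N), for 0.2 s.
At the end, for the whole second after the job is handed in: Red wheel engaged on the bare spindle, released, at rest: hub underside within 3 mm of the collar top, 4 mm of its axis, level within 3 degrees. Fitted wheel's rim moved under 12 mm, blue wheel under 15 mm, discs, block and coupon under 25 mm (((horizontal distance between wheel and seat_1 below 0.004 m and z of wheel in the frame of seat_1 below 0.003 m) or (horizontal distance between wheel and seat_2 below 0.004 m and z of wheel in the frame of seat_2 below 0.003 m)) and height (world z) of wheel above 0.11 m and angle between wheel's own z axis and vertical below 0.0524 rad and linear speed of wheel below 0.02 m/s and distance of fitted_rim from where it was at the start of the episode below 0.012 m and distance of other_wheel from where it was at the start of the episode below 0.015 m and distance of each of discs, block, coupon from where it was at the start of the episode below 0.025 m); the robot touches nothing.
It fails at once if the fitted valve's wheel is turned by more than 12 mm at its rim (distance of fitted_rim from where it was at the start of the episode above 0.012 m).
It fails at once if the blue wheel is disturbed by more than 15 mm (distance of other_wheel from where it was at the start of the episode above 0.015 m).
It fails at once if a bystander (discs, block, coupon) is pushed more than 25 mm (distance of any of discs, block, coupon from where it was at the start of the episode above 0.025 m).
It also fails if it takes over 58 s, if anything falls off the work surface, if the arm or the gripper's body presses on something with over 40 N, if the wrist force passes 120 N, or if a joint passes its speed limit or range.

### The arm

A 6-joint arm with a two-finger parallel gripper is mounted at the origin on a cart in front of the work surface, level with it; the furniture and walls round the work are solid. World frame = base frame: x ahead of the robot, y to its left, z up, the work surface at z = 0. Lengths are in m, angles in rad, forces in N, time in s.
With the tool pointing down it reaches from about 0.3 to 0.825 m from the base axis. Payload 5.4 kg.
Tool frame: the origin (TCP) lies midway between the tips of the shut fingers; the grasp point (between the pads) lies env.hold_point_z behind it (env.hold_point_z is the distance from the TCP to the grasp point, in m); z points along the fingers, y is the direction in which the jaws open and shut (so a half turn about z gives the same grasp; the last joint's range is limited). The gripper opens to 92 mm and grips with 3 to 60 N. Pads are 20 mm wide; open, the fingers measure 128 mm over their backs; the gripper's body (75 mm by 189 mm) begins 69 mm behind the grasp point.
Start: joints at [0.902, 0.158, 1.597, -0, 1.386, -0.21], TCP at [0.255, 0.516, 0.189] pointing down, gripper open.
Joint ranges: [-2.91, 2.91], [-0.94, 2.29], [0.18, 2.7], [-1.29, 4.43], [0.17, 2.64], [-3, 3]. Speed limits (rad/s): [2.57, 2.57, 3.14, 3.14, 3.14, 3.14].

### API

Orientations are given as a unit quaternion [w, x, y, z].
In Python, from workcell import telemetry, get_image, env, recognise, spot_point gives the robot as it stands.
- The arm moves only by the tool servo_tool, never from a script. Its argument "motion" is a list of rows, each an object of numbers: "wx", "wy", "wz": the turn, a rotation vector about the tool's x, y, z in rad; "dx", "dy", "dz": the shift along the tool's x, y, z in cm; "hand": the opening, from -1 (shut) to 1 (fully open). In form: [{"wx": .., "wy": .., "wz": .., "dx": .., "dy": .., "dz": .., "hand": ..}, ...]. A call has 1 to 5 rows; each row is the pose to reach, as a shift and turn from the pose measured when the call began, along the tool's axes at that moment; what a row does not reach only later rows make up. A row lasts 1/8 s, in which the tool goes at most 62.5 mm and 10.7 degrees, less where a joint would pass 70% of its speed; a pose out of reach is approached as far as the arm can. A call with a gripper value outside its range is refused whole. The fingers move at their own pace and stop on an object; "squeeze" is the grip in N (left out, the last holds). Time passes only in rows, so rows that repeat a pose let the fingers close. It gives the time, the measured TCP pose, the force and the opening at its end, in the units of the state.
- telemetry.observe(): the state, without advancing time (a new reading comes with each control period).
- get_image(name): name is "scene" or "top"; returns a dict with "image" (420x560x3 uint8, blue, green, red), "z_map" (420x560 float32, m along the optical axis (not along the pixel's ray), 0 where there is no reading), "intrinsics" (3x3 intrinsics, pixels), "T" (4x4, takes a point from camera to world coordinates). Camera axes: x right, y down, z forward; pixel columns grow to the right and rows downward; lengths in m; the calibration is good to about 2 mm. A picture is of the moment at which its call begins.
- env.hand_in(): hands the job in, once; it reports no verdict.
Trained networks look in the newest picture that a camera, given by its name, has taken for a name from the list of things; names that differ only in an ending like _2 or _b are one class to them, and where a whole thing is asked for, a point or a joint stands for the part that bears it (a point fixed in the world has none). Each returns a list of dicts, best first, with "confidence" (0 to 1); they miss things now and then, are a little off and sometimes report something else, mostly with a low value. They report only what shows in the picture. A call takes as long as a camera call. They do not tell look-alikes from the thing itself.
- recognise(label, camera): "location" ([x, y, z] in m, in world coordinates, good to about 4 mm: the middle of the surface that is visible of it).
- spot_point(label, camera): "location" ([x, y, z] in m, in world coordinates, good to about 4 mm: a listed point, or the origin of a listed thing).
The state is a dict: "t": time; "joints": joint angles; "qvel": joint speeds; "joint_torque": joint torques, N m; "ee_pos": TCP position; "tcp_rot": TCP orientation; "ft_force": force on the tool from outside, world axes, zero at the start; "moment": the same for the moment, N m; "finger_gap": finger opening in m.
Only numpy, scipy, OpenCV 4.12 (cv2) and the standard library are available. Lean on these libraries where they do the work, as an engineer would, in place of code of your own. Each camera call takes 0.05 s, during which the arm holds its last target. There are 200 camera calls.

## Working session

There is one attempt and no reset: what is moved stays moved. The work goes in short steps, Python scripts to look and compute and a tool call to move; the robot and the scene stay as the last step left them, time stands still between calls to the robot, and variables do not carry over. Pictures are saved under pics/ and viewed, about 8 in all and at most 12, crops included, and the job is handed in when it is done.

Besides the shell and the picture viewer there is one more tool, called after "Request:" by a JSON object that holds its "name" and its "arguments". servo_tool: Moves the arm, as the interface text tells. Its arguments: {"type":"object","properties":{"motion":{"type":"array","items":{"type":"object","properties":{"wx":{"type":"number"},"wy":{"type":"number"},"wz":{"type":"number"},"dx":{"type":"number"},"dy":{"type":"number"},"dz":{"type":"number"},"hand":{"type":"number"}}}},"squeeze":{"type":"number"}},"required":["motion"]}

```bash
mkdir -p pics; ls; python3 - <<'E'
from workcell import telemetry,get_image,env,recognise,spot_point
import cv2,numpy as np
print(env.hold_point_z, telemetry.observe())
for c in("scene","top"):
    d=get_image(c);cv2.imwrite(f"pics/{c}0.png",d["image"]);print(c,d["T"].round(3).tolist(),d["intrinsics"].tolist())
    for l in["wheel","hub_top","other_wheel","rack","manifold","seat_1","seat_2","fitted_hub","fitted_rim","discs","block","coupon"]:
        print(l,[(np.round(r["location"],3).tolist(),round(r["confidence"],2)) for r in spot_point(l,c)][:4])
E
```

```text
pics
0.0187 {'t': 0.0, 'joints': array([ 9.01883199e-01,  1.59024049e-01,  1.59825252e+00,  1.48228764e-05,
        1.38618907e+00, -2.10098513e-01]), 'qvel': array([ 0.00094824,  0.00045291,  0.00063221,  0.00063784, -0.00134224,
       -0.00160921]), 'joint_torque': array([-8.19910674e-04, -3.85566509e+01, -3.22105193e+01,  7.00403634e-02,
        3.77513515e-02, -1.35608921e-04]), 'ee_pos': array([0.25424224, 0.51498107, 0.18832285]), 'tcp_rot': array([-4.05061967e-04,  2.27401630e-01,  9.73800607e-01, -8.44390072e-04]), 'ft_force': array([-0.30945723,  0.0824439 , -0.29112857]), 'moment': array([-0.04073996,  0.05946575, -0.02787244]), 'finger_gap': 0.09170075924727106}
scene [[0.573, -0.425, 0.701, -0.198], [-0.82, -0.309, 0.482, -0.588], [0.012, -0.851, -0.525, 0.723], [0.0, 0.0, 0.0, 1.0]] [[410.2191132054401, 0.0, 280.6106995141279], [0.0, 410.2191132054401, 205.60634443542196], [0.0, 0.0, 1.0]]
wheel [([0.697, -0.051, 0.024], 0.79), ([0.612, 0.117, 0.143], 0.76)]
hub_top [([0.699, -0.05, -0.001], 0.68), ([0.59, 0.116, 0.181], 0.59)]
other_wheel [([0.607, 0.276, 0.154], 0.83)
[... 723 characters left out ...]
[0.0, 440.0618474282845, 205.1178372202442], [0.0, 0.0, 1.0]]
wheel [([0.698, -0.051, 0.029], 0.79), ([0.611, 0.119, 0.148], 0.55)]
hub_top [([0.587, 0.115, 0.181], 0.96), ([0.696, -0.051, 0.0], 0.8)]
other_wheel [([0.604, 0.278, 0.15], 0.81)]
rack [([0.629, 0.194, -0.004], 0.84)]
manifold [([0.529, -0.269, 0.0], 0.64)]
seat_1 [([0.606, -0.276, 0.115], 0.87), ([0.446, -0.251, 0.115], 0.68)]
seat_2 [([0.606, -0.276, 0.115], 0.87), ([0.446, -0.251, 0.115], 0.68)]
fitted_hub [([0.608, -0.28, 0.114], 0.71)]
fitted_rim [([0.658, -0.257, 0.123], 0.63)]
discs [([0.535, -0.116, 0.004], 0.92)]
block [([0.468, -0.386, -0.002], 0.84), ([0.605, -0.281, 0.113], 0.49)]
coupon [([0.485, 0.262, 0.0], 0.68)]
```

View pics/scene0.png

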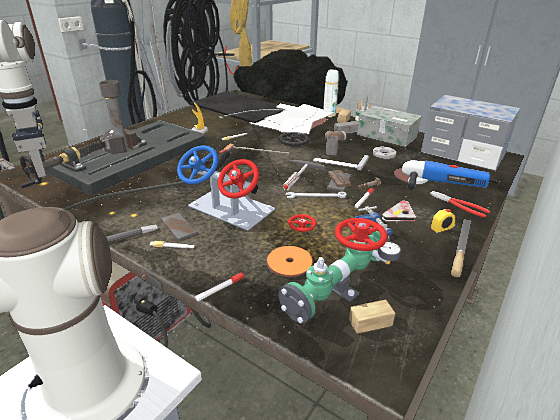

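View pics/top0.png

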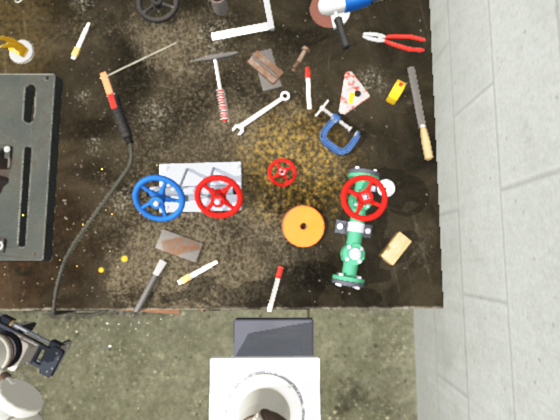

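The scene view shows the red wheel on its peg at (238,180), the blue one at (198,165), the bare spindle at (320,265) and the fitted wheel at (361,234). The small red wheel at (302,222) is the look-alike. Next I'll measure the loose wheel's axis and spoke angle, and the spindle's square.

```bash
cat > h.py <<'E'
from workcell import telemetry,get_image,env,recognise,spot_point
import cv2,numpy as np
from scipy.spatial.transform import Rotation as R
def cloud(d):
    z=d["z_map"];K=d["intrinsics"];v,u=np.mgrid[:z.shape[0],:z.shape[1]]
    P=np.stack([(u-K[0,2])/K[0,0]*z,(v-K[1,2])/K[1,1]*z,z],-1)@d["T"][:3,:3].T+d["T"][:3,3]
    P[z==0]=np.nan; return P
def red(d):
    h=cv2.cvtColor(d["image"],cv2.COLOR_BGR2HSV)
    return ((h[...,0]<10)|(h[...,0]>172))&(h[...,1]>140)&(h[...,2]>60)
def rot(q): return R.from_quat(np.roll(q,-1)).as_matrix()   # w first
def todelta(p,Rt):
    "goal TCP pose -> tool-frame shift (cm) and turn"
    s=telemetry.observe();R0=rot(s["tcp_rot"])
    return (R0.T@(np.array(p)-s["ee_pos"])*100).round(2),R.from_matrix(R0.T@Rt).as_rotvec().round(3)
def wheelpts(d,c,r):
    P=cloud(d);m=red(d)&(np.linalg.norm(P-c,axis=-1)<r);return P[m]
def spokes(Q,o,n,x):
    "spoke angle mod 90 deg about n from x"
    y=np.cross(n,x);a=(Q-o)@x;b=(Q-o)@y;r=np.hypot(a,b);k=(r>.024)&(r<.046)
    z=np.exp(4j*np.arctan2(b,a))[k];return np.angle(z.mean())/4,abs(z.mean()),k.sum()
E
python3 - <<'E'
from h import *
from scipy.optimize import least_squares
out=[]
for c in("scene","top"):
    d=get_image(c);Q=wheelpts(d,[.605,.117,.152],.085)
    yaw=.038
    n=np.array([-.574*np.cos(yaw),-.574*np.sin(yaw),.819])
    # fit axis: rim is a circle radius ~57 in plane; trim
    o=np.array([.612,.118,.146])
    S=Q[np.linalg.norm(Q-o,axis=1)>.045]
    f=lambda p:(lambda nn:np.concatenate([((S-p[:3])@nn-.013),np.linalg.norm((S-p[:3])-np.outer((S-p[:3])@nn,nn),axis=1)-.057]))(np.array([p[3],p[4],np.sqrt(1-p[3]**2-p[4]**2)]))
    s=least_squares(f,[*o,n[0],n[1]],loss="soft_l1",f_scale=.005)
    p=s.x;nn=np.array([p[3],p[4],np.sqrt(1-p[3]**2-p[4]**2)])
    x=np.cross([0,1,0],n);x/=np.linalg.norm(x)
    print(c,len(S),p[:3].round(4),nn.round(3),"exp n",n.round(3),"spoke",spokes(Q,o,n,x),"x",x.round(3))
    im=d["image"];px=lambda w:(lambda q:(d["intrinsics"]@q/q[2])[:2])(np.linalg.inv(d["T"])[:3]@np.append(w,1))
    for w,h in(([.59,.117,.165],40),([.446,-.252,.13],26)):
        u,v=px(w).astype(int);out.append(cv2.resize(im[v-h:v+h,u-h:u+h],(390,290),interpolation=cv2.INTER_CUBIC))
cv2.imwrite("pics/crops.png",np.vstack([np.hstack(out[:2]),np.hstack(out[2:])]))
E
```

```text
scene 671 [0.606  0.113  0.1542] [-0.573 -0.024  0.819] exp n [-0.574 -0.022  0.819] spoke (np.float64(-0.7509353606793517), np.float64(0.7639870113117059), np.int64(102)) x [ 0.819 -0.     0.574]
top 748 [0.6088 0.1171 0.1549] [-0.573 -0.018  0.82 ] exp n [-0.574 -0.022  0.819] spoke (np.float64(-0.7537753500115254), np.float64(0.8829726203821892), np.int64(109)) x [ 0.819 -0.     0.574]
```

View pics/crops.png

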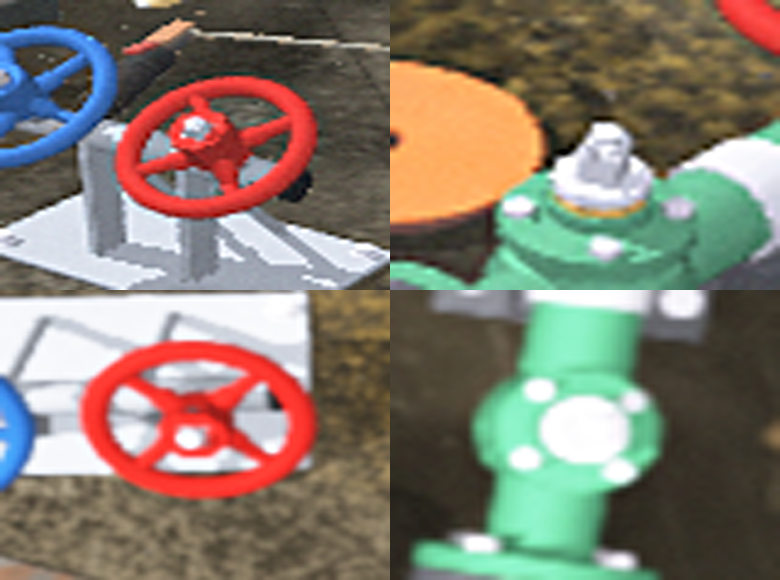

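The wheel axis agrees in both views: n ≈ (-0.573, -0.021, 0.819), with the wheel's y almost along world y. I'll work out the move to the pre-grasp pose.

```bash
cat >> h.py <<'E'
yaw=.038
N=np.array([-.5736*np.cos(yaw),-.5736*np.sin(yaw),.8192])
X0=np.cross([0,1,0],N);X0/=np.linalg.norm(X0)
a=.033
WX=np.cos(a)*X0+np.sin(a)*np.cross(N,X0);WY=np.cross(N,WX)
O=np.array([.612,.1165,.1492])
RG=np.stack([-WX,WY,-N],1)   # tool axes: y along wheel y, z=-n
E
python3 - <<'E'
from h import *
print(np.linalg.det(RG)); print(todelta(O+.16*N,RG), O+.16*N)
E
```

```text
1.0001057149688009
(array([-41.64, -24.32,  -9.1 ]), array([-0.151, -0.598, -0.483])) [0.52029025 0.11301335 0.280272  ]
```

Request:
{"name": "servo_tool", "arguments": {"motion": [{"dx": -5,"dy": -3,"dz": -6,"hand": 0.09},{"dx": -10,"dy": -6,"dz": -9,"wx": -0.03,"wy": -0.12,"wz": -0.1,"hand": 0.09},{"dx": -15,"dy": -9,"dz": -9,"wx": -0.06,"wy": -0.24,"wz": -0.2,"hand": 0.09},{"dx": -20,"dy": -12,"dz": -9,"wx": -0.09,"wy": -0.36,"wz": -0.3,"hand": 0.09},{"dx": -25,"dy": -15,"dz": -9,"wx": -0.12,"wy": -0.48,"wz": -0.4,"hand": 0.09}]}}

```text
invalid input at $.motion[0]: expected keys wx, wy, wz, dx, dy, dz, hand
```

```bash
python3 - <<'E'
from h import *
print(todelta(O+.16*N,RG),telemetry.observe()["joints"].round(2),telemetry.observe()["finger_gap"])
E
```

```text
(array([-41.64, -24.32,  -9.1 ]), array([-0.151, -0.598, -0.483])) [ 0.9   0.16  1.6  -0.    1.39 -0.21] 0.09174685732385111
```

Request:
{"name": "servo_tool", "arguments": {"motion": [{"wx": 0,"wy": 0,"wz": 0,"dx": -5,"dy": -3,"dz": -6,"hand": 0.09},{"dx": -10,"dy": -6,"dz": -9,"wx": -0.03,"wy": -0.12,"wz": -0.1,"hand": 0.09},{"dx": -15,"dy": -9,"dz": -9,"wx": -0.06,"wy": -0.24,"wz": -0.2,"hand": 0.09},{"dx": -20,"dy": -12,"dz": -9,"wx": -0.09,"wy": -0.36,"wz": -0.3,"hand": 0.09},{"dx": -25,"dy": -15,"dz": -9,"wx": -0.12,"wy": -0.48,"wz": -0.4,"hand": 0.09}]}}

```text
t: 2.02
ee_pos: [0.409, 0.2762, 0.2805]
tcp_rot: [0.246, 0.022, 0.969, 0.004]
ft_force: [1.1, -0.1, 0.1]
finger_gap: 0.0502
```

```bash
python3 - <<'E'
from h import *
print(todelta(O+.16*N,RG),telemetry.observe()["joints"].round(2),telemetry.observe()["finger_gap"])
E
```

```text
(array([-10.49, -15.84,   5.38]), array([-0.026, -0.113, -0.079])) [ 0.52 -0.45  2.05 -0.27  1.12 -0.94] 0.05022018753976336
```

Request:
{"name": "servo_tool", "arguments": {"motion": [{"wx": 0,"wy": -0.03,"wz": -0.02,"dx": -2.6,"dy": -4,"dz": 1.3,"hand": 0.09},{"wx": -0.013,"wy": -0.06,"wz": -0.04,"dx": -5.2,"dy": -8,"dz": 2.7,"hand": 0.09},{"wx": -0.02,"wy": -0.09,"wz": -0.06,"dx": -7.9,"dy": -12,"dz": 4,"hand": 0.09},{"wx": -0.026,"wy": -0.113,"wz": -0.08,"dx": -10.5,"dy": -15.8,"dz": 5.4,"hand": 0.09},{"wx": -0.026,"wy": -0.113,"wz": -0.08,"dx": -10.5,"dy": -15.8,"dz": 5.4,"hand": 0.09}]}}

```text
t: 2.65
ee_pos: [0.5212, 0.1101, 0.2798]
tcp_rot: [0.3, -0.017, 0.954, 0.004]
ft_force: [-0.3, -0.2, 1.7]
finger_gap: 0.0509
```

```bash
python3 - <<'E'
from h import *
print(todelta(O+.016*N,RG),telemetry.observe()["joints"].round(2))
for c in("scene","top"):
    d=get_image(c);cv2.imwrite(f"pics/{c}1.png",cv2.resize(d["image"][100:300,120:380],None,fx=2.5,fy=2.5))
    for l in("wheel","hub_top"): print(c,l,[(np.round(r["location"],4).tolist(),round(r["confidence"],2)) for r in spot_point(l,c)])
E
```

```text
(array([ 0.03,  0.34, 14.32]), array([-0.003, -0.001, -0.004])) [-0.05 -0.55  2.15  0.06  0.93 -1.68]
scene wheel [([0.6113, 0.1176, 0.1447], 0.98), ([0.6981, -0.0515, 0.0224], 0.63)]
scene hub_top [([0.5872, 0.1147, 0.18], 0.96), ([0.7002, -0.0537, 0.0007], 0.83)]
top wheel [([0.6964, -0.051, 0.025], 0.77), ([0.6079, 0.1187, 0.1499], 0.69)]
top hub_top [([0.5876, 0.1152, 0.1824], 0.92), ([0.6931, -0.0542, 0.0001], 0.85)]
```

View pics/scene1.png

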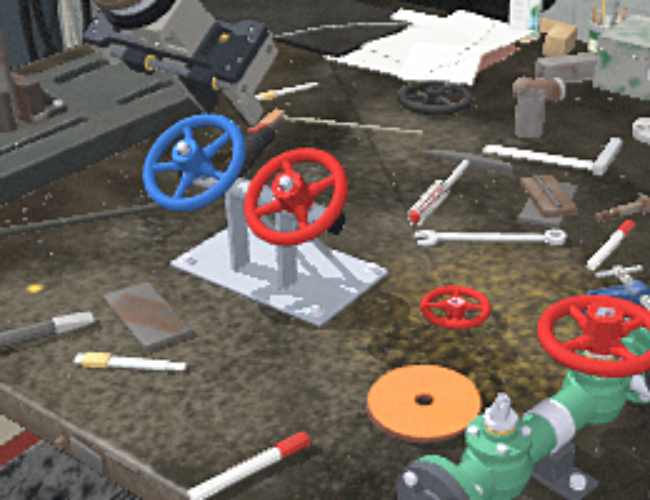

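The gripper (crop 250,100) is lined up above the red wheel along its pin, the blue wheel is clear, and the network's hub top agrees within 1–2 mm. Descending now.

Request:
{"name": "servo_tool", "arguments": {"motion": [{"wx": -0.003,"wy": 0,"wz": -0.004,"dx": 0,"dy": 0.34,"dz": 4,"hand": 0.09},{"wx": -0.003,"wy": 0,"wz": -0.004,"dx": 0,"dy": 0.34,"dz": 8,"hand": 0.09},{"wx": -0.003,"wy": 0,"wz": -0.004,"dx": 0,"dy": 0.34,"dz": 10,"hand": 0.09},{"wx": -0.003,"wy": 0,"wz": -0.004,"dx": 0,"dy": 0.34,"dz": 11,"hand": 0.09},{"wx": -0.003,"wy": 0,"wz": -0.004,"dx": 0,"dy": 0.34,"dz": 11,"hand": 0.09}]}}

```text
t: 3.58
ee_pos: [0.5827, 0.1218, 0.19]
tcp_rot: [0.3, -0.024, 0.954, 0.007]
ft_force: [-0.2, -0.4, 0.5]
finger_gap: 0.0501
```

```bash
python3 - <<'E'
from h import *
print(todelta(O+.016*N,RG),telemetry.observe()["joints"].round(2))
E
```

```text
(array([-0.04, -0.66,  3.41]), array([ 0.006, -0.001,  0.008])) [-0.02 -0.27  2.13  0.06  0.67 -1.68]
```

Request:
{"name": "servo_tool", "arguments": {"motion": [{"wx": 0.006,"wy": 0,"wz": 0.008,"dx": 0,"dy": -0.6,"dz": 0,"hand": 0.09},{"wx": 0.006,"wy": 0,"wz": 0.008,"dx": 0,"dy": -0.66,"dz": 0.2,"hand": 0.09},{"wx": 0.006,"wy": 0,"wz": 0.008,"dx": 0,"dy": -0.66,"dz": 0.2,"hand": 0.09}]}}

```text
t: 3.95
ee_pos: [0.5843, 0.1151, 0.1889]
tcp_rot: [0.301, -0.019, 0.954, 0.005]
ft_force: [-0.3, 1.1, -0.2]
finger_gap: 0.05
```

```bash
python3 - <<'E'
from h import *
print(todelta(O+.016*N,RG),telemetry.observe()["joints"].round(2))
E
```

```text
(array([0.  , 0.04, 3.24]), array([-0.001,  0.   , -0.   ])) [-0.03 -0.27  2.13  0.06  0.67 -1.68]
```

Request:
{"name": "servo_tool", "arguments": {"motion": [{"wx": 0,"wy": 0,"wz": 0,"dx": 0,"dy": 0.04,"dz": 1,"hand": 0.09},{"wx": 0,"wy": 0,"wz": 0,"dx": 0,"dy": 0.04,"dz": 1.9,"hand": 0.09},{"wx": 0,"wy": 0,"wz": 0,"dx": 0,"dy": 0.04,"dz": 2.6,"hand": 0.09},{"wx": 0,"wy": 0,"wz": 0,"dx": 0,"dy": 0.04,"dz": 3.1,"hand": 0.09},{"wx": 0,"wy": 0,"wz": 0,"dx": 0,"dy": 0.04,"dz": 3.1,"hand": 0.09}]}}

```text
t: 4.58
ee_pos: [0.6019, 0.1162, 0.1628]
tcp_rot: [0.3, -0.019, 0.954, 0.005]
ft_force: [-0.2, 0.5, 0.1]
finger_gap: 0.0498
```

Request:
{"name": "servo_tool", "arguments": {"motion": [{"wx": 0,"wy": 0,"wz": 0,"dx": 0,"dy": 0,"dz": 0,"hand": -0.35},{"wx": 0,"wy": 0,"wz": 0,"dx": 0,"dy": 0,"dz": 0,"hand": -0.5},{"wx": 0,"wy": 0,"wz": 0,"dx": 0,"dy": 0,"dz": 0,"hand": -0.5}], "squeeze": 20}}

```text
t: 4.95
ee_pos: [0.602, 0.1162, 0.1631]
tcp_rot: [0.3, -0.019, 0.954, 0.005]
ft_force: [-0.1, -1.6, -0.2]
finger_gap: 0.0235
```

```bash
python3 - <<'E'
from h import *
d=get_image("top");cv2.imwrite("pics/top2.png",cv2.resize(d["image"][140:260,120:280],None,fx=4,fy=4))
s=telemetry.observe();print(todelta(O+.016*N,RG),s)
E
```

```text
(array([-0.03, -0.  ,  0.11]), array([-0.001, -0.001, -0.   ])) {'t': 5.0, 'joints': array([-0.02774072, -0.17705645,  2.11305783,  0.06608062,  0.59732524,
       -1.68119966]), 'qvel': array([ 3.92328457e-04,  1.23631871e-03, -2.29711331e-04, -5.82506243e-04,
       -1.03643599e-03, -7.64598763e-05]), 'joint_torque': array([ 2.57057118e-04, -2.51688623e+01, -3.22292054e+01,  1.15413421e-01,
       -2.12510705e+00, -8.48848606e-03]), 'ee_pos': array([0.60198442, 0.11614932, 0.16304029]), 'tcp_rot': array([ 0.30037695, -0.01892256,  0.95361874,  0.00518779]), 'ft_force': array([-0.45807128, -0.03017868, -0.26620066]), 'moment': array([-0.00062046,  0.31834054,  0.02097568]), 'finger_gap': 0.023165699511241308}
```

View pics/top2.png

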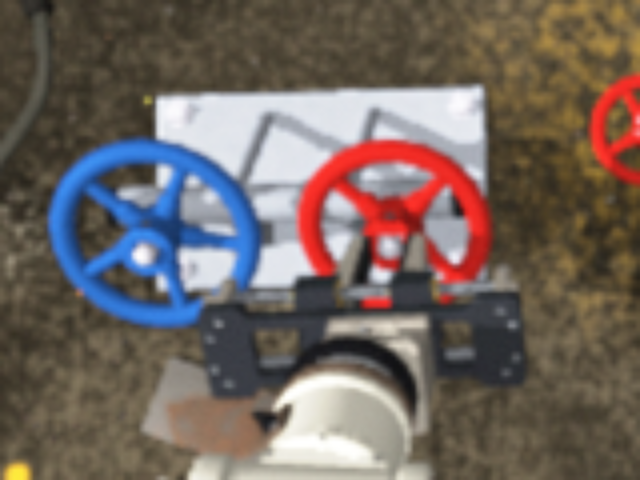

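The top view shows the fingers (355,240 and 412,240 in the crop) either side of the pin, at the hub's near edge. The gap of 23 mm means they are not on the 36 mm hub, so I'll check the depth in the wheel frame.

```bash
python3 - <<'E'
from h import *
out=[]
W=np.stack([WX,WY,N],1)
for c in("scene","top"):
    d=get_image(c);P=(cloud(d)-O)@W*1000;m=red(d)
    r=np.hypot(P[...,0],P[...,1])
    k=m&(r<24)&(abs(P[...,2])<80)
    print(c,"red hub pts",k.sum(),"z pct",np.percentile(P[k][:,2],[5,50,95]).round(1),"xy med of z>25",np.median(P[k&(P[...,2]>25)],axis=0).round(1))
    k=~m&(r<45)&(P[...,2]>-5)&(P[...,2]<75)
    Q=P[k];Q=Q[np.argsort(Q[:,2])];print(Q[::max(1,len(Q)//28)].round(0).astype(int).tolist())
    q=np.linalg.inv(d["T"])[:3]@np.append(O,1);u,v=(d["intrinsics"]@q/q[2])[:2].astype(int)
    out.append(cv2.resize(d["image"][v-35:v+35,u-35:u+35],(390,390),interpolation=cv2.INTER_CUBIC))
cv2.imwrite("pics/c3.png",np.hstack(out))
E
```

```text
scene red hub pts 133 z pct [ 8.2 24.9 43.3] xy med of z>25 [-12.3  -7.5  37.3]
[[-1, -16, 0], [-34, -25, 14], [11, -13, 31], [-6, 2, 39], [-5, -2, 40], [-8, -5, 41], [1, 14, 45], [-3, -22, 47], [3, -23, 48], [-8, 13, 49], [-8, 20, 50], [-2, 12, 51], [-9, 22, 51], [-3, -25, 53], [-1, 11, 55], [-6, 11, 57], [-3, 12, 57], [-10, -25, 59], [-10, -15, 59], [-9, -18, 60], [-7, 14, 63], [-2, -27, 65], [-10, 18, 66], [-7, -27, 67], [-9, -11, 67], [-10, 13, 67], [-9, -15, 69], [-8, -9, 71], [-6, 13, 73], [-9, -25, 74]]
top red hub pts 153 z pct [ 6.8 25.3 42.3] xy med of z>25 [ 9.4  3.5 39.2]
[[15, 8, 0], [12, -23, 9], [17, 27, 14], [-12, -18, 15], [15, 27, 16], [-35, -27, 18], [0, -2, 30], [4, 7, 36], [-19, 7, 39], [-18, 12, 41], [7, 19, 42], [-1, 15, 44], [5, -2, 45], [-6, 7, 47], [-6, -1, 47], [0, 3, 48], [-7, 15, 49], [-1, 9, 50], [7, -16, 51], [8, -14, 53], [6, -21, 55], [0, 15, 58], [7, 14, 59], [8, 27, 60], [10, 16, 65], [7, -10, 66], [-6, 15, 68], [8, -15, 69], [9, -13, 71], [9, 22, 73]]
```

View pics/c3.png

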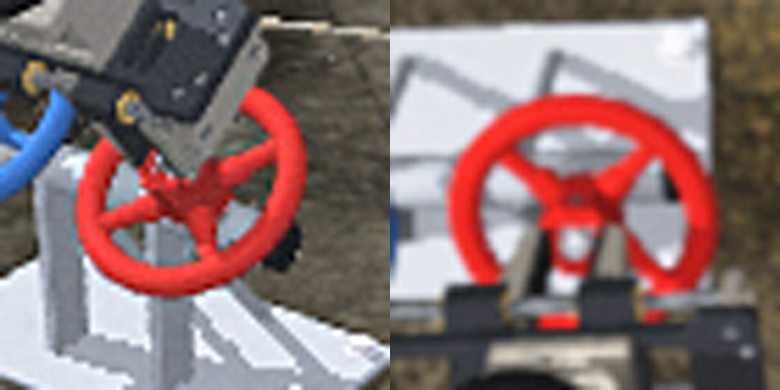

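Depth puts the fingertips at about z = 43 mm in the wheel frame, just above the hub top. They are laterally centred, but about 25 mm short of the reported TCP. I'll reopen, go deeper gently and watch the force.

Request:
{"name": "servo_tool", "arguments": {"motion": [{"wx": 0,"wy": 0,"wz": 0,"dx": 0,"dy": 0,"dz": 0,"hand": 0.09},{"wx": 0,"wy": 0,"wz": 0,"dx": 0,"dy": 0,"dz": 0,"hand": 0.09},{"wx": 0,"wy": 0,"wz": 0,"dx": 0,"dy": 0,"dz": 0.5,"hand": 0.09},{"wx": 0,"wy": 0,"wz": 0,"dx": 0,"dy": 0,"dz": 0.9,"hand": 0.09},{"wx": 0,"wy": 0,"wz": 0,"dx": 0,"dy": 0,"dz": 1.2,"hand": 0.09}]}}

```text
t: 5.72
ee_pos: [0.6089, 0.1164, 0.1526]
tcp_rot: [0.3, -0.019, 0.954, 0.005]
ft_force: [0.3, -0.4, 0.1]
finger_gap: 0.0501
```

Request:
{"name": "servo_tool", "arguments": {"motion": [{"wx": 0,"wy": 0,"wz": 0,"dx": 0,"dy": 0,"dz": 0.2,"hand": -0.1},{"wx": 0,"wy": 0,"wz": 0,"dx": 0,"dy": 0,"dz": 0.2,"hand": -0.3},{"wx": 0,"wy": 0,"wz": 0,"dx": 0,"dy": 0,"dz": 0.2,"hand": -0.4}], "squeeze": 8}}

```text
t: 6.1
ee_pos: [0.6098, 0.1165, 0.1506]
tcp_rot: [0.3, -0.019, 0.954, 0.005]
ft_force: [2.6, 0.4, -2.7]
finger_gap: 0.0361
```

```bash
python3 - <<'E'
from h import *
W=np.stack([WX,WY,N],1)
s=telemetry.observe();print((s["ee_pos"]-O)@W*1000,s["ft_force"],s["finger_gap"])
for c in("scene","top"):
    d=get_image(c);P=(cloud(d)-O)@W*1000;m=red(d)
    k=~m&(abs(P[...,0])<13)&(abs(P[...,1])>9)&(abs(P[...,1])<45)&(P[...,2]>5)&(P[...,2]<85)
    for sg in(1,-1):
        Q=P[k&(sg*P[...,1]>0)];Q=Q[np.argsort(Q[:,2])];print(c,Q[:40:2].round(0).astype(int).tolist())
E
```

```text
[-0.99613026  0.06184477  2.3522504 ] [ 2.5769302   0.38806432 -2.67147065] 0.03608466990037035
scene [[-12, 21, 16], [-10, 27, 34], [-4, 11, 38], [-10, 25, 40], [-10, 31, 42], [-10, 19, 43], [-8, 19, 45], [-10, 31, 49], [-10, 27, 50], [-10, 21, 53], [-9, 28, 54], [-10, 33, 58], [-10, 27, 61], [-10, 23, 63], [-10, 18, 66], [-11, 21, 71], [-12, 27, 75], [-11, 23, 81], [-10, 27, 83]]
scene [[2, -18, 15], [-9, -25, 31], [4, -29, 33], [-10, -20, 34], [-9, -28, 37], [-2, -31, 38], [-6, -31, 39], [-4, -31, 41], [-11, -21, 42], [-9, -32, 46], [-7, -32, 48], [-11, -25, 50], [-10, -32, 51], [-7, -31, 53], [-11, -28, 57], [-10, -25, 59], [-9, -33, 62], [-11, -21, 65], [-10, -25, 65], [-11, -30, 69]]
top [[10, 26, 11], [0, 11, 28], [7, 29, 30], [5, 29, 31], [6, 26, 34], [9, 22, 39], [8, 29, 42], [8, 24, 44], [-6, 20, 45], [-3, 9, 47], [-8, 20, 47], [4, 21, 47], [8, 29, 48], [3, 21, 51], [7, 25, 53], [8, 30, 55], [2, 21, 55], [-6, 21, 56], [7, 35, 57], [7, 27, 58]]
top [[12, -23, 9], [8, -22, 30], [6, -22, 33], [7, -25, 35], [9, -17, 39], [7, -28, 41], [8, -23, 42], [7, -18, 45], [8, -23, 48], [6, -26, 50], [7, -21, 52], [8, -29, 53], [7, -30, 58], [8, -25, 59], [7, -20, 62], [7, -30, 63], [9, -23, 66], [7, -23, 69], [8, -26, 71], [6, -31, 73]]
```

Gripping the 36 mm hub, but only with the last 10 mm of the pads. I'll go 7 mm deeper and grip firmly.

Request:
{"name": "servo_tool", "arguments": {"motion": [{"wx": 0,"wy": 0,"wz": 0,"dx": 0,"dy": 0,"dz": 0,"hand": 0.0},{"wx": 0,"wy": 0,"wz": 0,"dx": 0,"dy": 0,"dz": 0.4,"hand": 0.0},{"wx": 0,"wy": 0,"wz": 0,"dx": 0,"dy": 0,"dz": 0.7,"hand": 0.0},{"wx": 0,"wy": 0,"wz": 0,"dx": 0,"dy": 0,"dz": 0.7,"hand": 0.0}]}}

```text
t: 6.7
ee_pos: [0.6138, 0.1166, 0.1445]
tcp_rot: [0.3, -0.019, 0.954, 0.005]
ft_force: [0.6, -0.2, -0.5]
finger_gap: 0.046
```

Request:
{"name": "servo_tool", "arguments": {"motion": [{"wx": 0,"wy": 0,"wz": 0,"dx": 0,"dy": 0,"dz": 0,"hand": -0.2},{"wx": 0,"wy": 0,"wz": 0,"dx": 0,"dy": 0,"dz": 0,"hand": -0.5},{"wx": 0,"wy": 0,"wz": 0,"dx": 0,"dy": 0,"dz": 0,"hand": -0.6}], "squeeze": 35}}

```text
t: 7.08
ee_pos: [0.6137, 0.1166, 0.1445]
tcp_rot: [0.3, -0.019, 0.954, 0.005]
ft_force: [0.6, -0.7, -1.0]
finger_gap: 0.0357
```

Request:
{"name": "servo_tool", "arguments": {"motion": [{"wx": 0,"wy": 0,"wz": 0,"dx": 0,"dy": 0,"dz": -1,"hand": -0.6},{"wx": 0,"wy": 0,"wz": 0,"dx": 0,"dy": 0,"dz": -2,"hand": -0.6},{"wx": 0,"wy": 0,"wz": 0,"dx": 0,"dy": 0,"dz": -3,"hand": -0.6},{"wx": 0,"wy": 0,"wz": 0,"dx": 0,"dy": 0,"dz": -4,"hand": -0.6}]}}

```text
t: 7.58
ee_pos: [0.5904, 0.1158, 0.1777]
tcp_rot: [0.299, -0.019, 0.954, 0.005]
ft_force: [4.6, -0.2, -3.6]
finger_gap: 0.0356
```

Request:
{"name": "servo_tool", "arguments": {"motion": [{"wx": 0,"wy": 0,"wz": 0,"dx": 0,"dy": 0,"dz": -1.5,"hand": -0.6},{"wx": 0,"wy": 0,"wz": 0,"dx": 0,"dy": 0,"dz": -3,"hand": -0.6},{"wx": 0,"wy": 0,"wz": 0,"dx": 0,"dy": 0,"dz": -5,"hand": -0.6},{"wx": 0,"wy": 0,"wz": 0,"dx": 0,"dy": 0,"dz": -8,"hand": -0.6},{"wx": 0,"wy": 0,"wz": 0,"dx": 0,"dy": 0,"dz": -10,"hand": -0.6}]}}

```text
t: 8.2
ee_pos: [0.5314, 0.1137, 0.2595]
tcp_rot: [0.298, -0.019, 0.954, 0.005]
ft_force: [0.3, 0.5, -3.9]
finger_gap: 0.0356
```

```bash
cat >> h.py <<'E'
SEAT=np.array([.446,-.252,.115])
def down(az): # tool down, tool y at azimuth az
    y=np.array([np.cos(az),np.sin(az),0]);z=np.array([0,0,-1.]);return np.stack([np.cross(y,z),y,z],1)
E
python3 - <<'E'
from h import *
s=telemetry.observe();print(s["joints"].round(2),s["ft_force"],s["ee_pos"])
T=rot(s["tcp_rot"]);print("tool y",T[:,1])
for az in(1.0,1.2,1.57): print(az,todelta([.446,-.252,.27],down(az)))
for c in("scene","top"):
    d=get_image(c);print([(np.round(r["location"],3).tolist(),round(r["confidence"],2)) for r in spot_point("wheel",c)])
E
```

```text
[-0.04 -0.5   2.15  0.06  0.88 -1.67] [ 0.26754289  0.53646283 -3.88266764] [0.53137096 0.1137348  0.2594838 ]
tool y [-0.03944712  0.99922094 -0.00119518]
1.0 (array([  7.63, -36.21,  -6.51]), array([0.184, 0.587, 0.592]))
1.2 (array([  7.63, -36.21,  -6.51]), array([0.123, 0.597, 0.398]))
1.57 (array([  7.63, -36.21,  -6.51]), array([0.011, 0.606, 0.039]))
[([0.7, -0.05, 0.025], 0.72), ([0.53, 0.114, 0.261], 0.71)]
[([0.699, -0.051, 0.027], 0.89), ([0.527, 0.113, 0.268], 0.63)]
```

Lifted clear of the rack and carrying the wheel's weight (about 3.9 N), with its origin essentially at the TCP. In the crop the square shows a corner roughly towards the camera, so my starting guess for its side azimuth is about 1.27 rad.

Request:
{"name": "servo_tool", "arguments": {"motion": [{"wx": 0,"wy": 0,"wz": 0,"dx": 1.1,"dy": -5,"dz": -0.9,"hand": -0.6},{"wx": 0.02,"wy": 0.12,"wz": 0.07,"dx": 2.2,"dy": -10,"dz": -1.8,"hand": -0.6},{"wx": 0.04,"wy": 0.25,"wz": 0.14,"dx": 3.3,"dy": -15,"dz": -2.8,"hand": -0.6},{"wx": 0.06,"wy": 0.38,"wz": 0.21,"dx": 4.4,"dy": -20,"dz": -3.7,"hand": -0.6},{"wx": 0.08,"wy": 0.5,"wz": 0.28,"dx": 5.3,"dy": -25,"dz": -4.6,"hand": -0.6}]}}

```text
t: 9.02
ee_pos: [0.4721, -0.1407, 0.2655]
tcp_rot: [0.049, 0.126, 0.991, 0.004]
ft_force: [0.5, 0.5, -3.0]
finger_gap: 0.0355
```

```bash
python3 - <<'E'
from h import *
s=telemetry.observe();print(s["joints"].round(2),s["ft_force"],s["ee_pos"])
print(todelta([.446,-.252,.25],down(1.265)))
E
```

```text
[-0.57 -0.19  1.8   0.05  1.45 -1.89] [ 0.51484007  0.45695503 -3.00950083] [ 0.47205948 -0.14065416  0.26554263]
(array([ -0.12, -11.46,   1.33]), array([0.023, 0.095, 0.054]))
```

Request:
{"name": "servo_tool", "arguments": {"motion": [{"wx": 0.01,"wy": 0.03,"wz": 0.02,"dx": 0,"dy": -4,"dz": 0.5,"hand": -0.6},{"wx": 0.02,"wy": 0.07,"wz": 0.04,"dx": -0.1,"dy": -8,"dz": 1,"hand": -0.6},{"wx": 0.023,"wy": 0.095,"wz": 0.054,"dx": -0.1,"dy": -11,"dz": 1.3,"hand": -0.6},{"wx": 0.023,"wy": 0.095,"wz": 0.054,"dx": -0.1,"dy": -11.5,"dz": 1.3,"hand": -0.6},{"wx": 0.023,"wy": 0.095,"wz": 0.054,"dx": -0.1,"dy": -11.5,"dz": 1.3,"hand": -0.6}]}}

```text
t: 9.65
ee_pos: [0.4457, -0.2519, 0.2493]
tcp_rot: [-0.001, 0.152, 0.988, 0.001]
ft_force: [-0.0, 1.2, -4.2]
finger_gap: 0.0358
```

```bash
python3 - <<'E'
from h import *
s=telemetry.observe();print(s["joints"].round(2),s["ft_force"],s["ee_pos"])
T=rot(s["tcp_rot"])
from scipy.optimize import least_squares
out=[]
for c in("scene","top"):
    d=get_image(c);P=cloud(d);Q=wheelpts(d,s["ee_pos"]+[0,0,.01],.085)
    for l in("wheel","hub_top","seat_1"): print(c,l,[(np.round(r["location"],4).tolist(),round(r["confidence"],2)) for r in spot_point(l,c)])
    print(c,"spoke-45 vs tool y (rad)",[ (spokes(Q,s["ee_pos"],np.array([0,0,1.]),T[:,1]))])
    S=Q[np.hypot(*(Q-s["ee_pos"])[:,:2].T)>.045]
    f=lambda p:np.hypot(S[:,0]-p[0],S[:,1]-p[1])-.057
    r=least_squares(f,s["ee_pos"][:2],loss="soft_l1",f_scale=.004);print("rim centre",r.x.round(4),"n",len(S),"zmed",np.median(S[:,2]))
    q=np.linalg.inv(d["T"])[:3]@np.append(s["ee_pos"]-[0,0,.06],1);u,v=(d["intrinsics"]@q/q[2])[:2].astype(int)
    out.append(cv2.resize(d["image"][v-50:v+50,u-50:u+50],(390,390),interpolation=cv2.INTER_CUBIC))
cv2.imwrite("pics/c4.png",np.hstack(out))
E
```

```text
[-0.75 -0.04  1.69  0.    1.5  -2.02] [-0.02730736  1.17140836 -4.16279802] [ 0.4457161  -0.25187717  0.24934754]
scene wheel [([0.4451, -0.2532, 0.2503], 0.78), ([0.6995, -0.0476, 0.0239], 0.73)]
scene hub_top [([0.4441, -0.2523, 0.2939], 0.94), ([0.698, -0.0479, -0.0004], 0.5), ([0.6303, 0.1961, 0.004], 0.18)]
scene seat_1 [([0.6031, -0.28, 0.1187], 0.94), ([0.4455, -0.2543, 0.1133], 0.63)]
scene spoke-45 vs tool y (rad) [(np.float64(0.7725084894158705), np.float64(0.8216800565780835), np.int64(162))]
rim centre [ 0.4402 -0.2548] n 855 zmed 0.2736988025788891
top wheel [([0.6998, -0.0531, 0.0271], 0.73), ([0.5363, -0.1144, 0.0027], 0.23)]
top hub_top [([0.6974, -0.0522, 0.0018], 0.9)]
top seat_1 [([0.6062, -0.2788, 0.1137], 0.77), ([0.4469, -0.251, 0.1151], 0.71)]
top spoke-45 vs tool y (rad) [(np.float64(0.6357761487189705), np.float64(0.9919041723542293), np.int64(5))]
rim centre [ 0.4458 -0.2485] n 314 zmed 0.27349659042285956
```

View pics/c4.png

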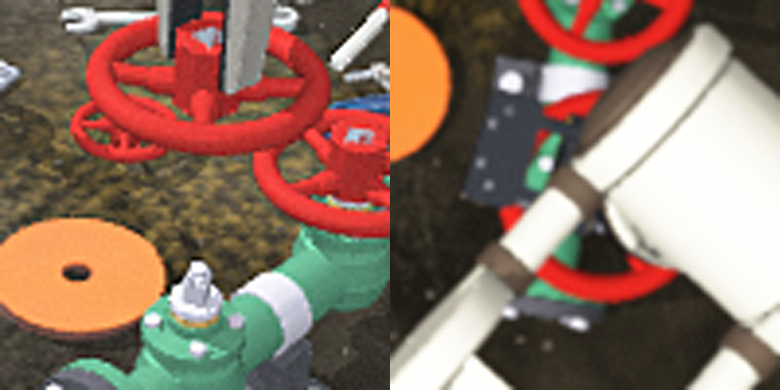

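The wheel hangs level over the bare spindle (scene crop: hub 200,70 and square 198,280), and the wheel and seat estimates agree to 1–2 mm. Lowering.

Request:
{"name": "servo_tool", "arguments": {"motion": [{"wx": 0,"wy": 0,"wz": 0,"dx": 0,"dy": 0,"dz": 4,"hand": -0.6},{"wx": 0,"wy": 0,"wz": 0,"dx": 0,"dy": 0,"dz": 8,"hand": -0.6},{"wx": 0,"wy": 0,"wz": 0,"dx": 0,"dy": 0,"dz": 10,"hand": -0.6},{"wx": 0,"wy": 0,"wz": 0,"dx": 0,"dy": 0,"dz": 10.5,"hand": -0.6},{"wx": 0,"wy": 0,"wz": 0,"dx": 0,"dy": 0,"dz": 10.5,"hand": -0.6}]}}

```text
t: 10.68
ee_pos: [0.4463, -0.2521, 0.1462]
tcp_rot: [0.0, 0.152, 0.988, -0.0]
ft_force: [-0.3, 0.0, -3.5]
finger_gap: 0.0353
```

Request:
{"name": "servo_tool", "arguments": {"motion": [{"wx": 0,"wy": 0,"wz": 0,"dx": 0.05,"dy": 0.05,"dz": 0.4,"hand": -0.6},{"wx": 0,"wy": 0,"wz": 0,"dx": 0,"dy": 0,"dz": 0.7,"hand": -0.6},{"wx": 0,"wy": 0,"wz": 0,"dx": 0,"dy": 0,"dz": 1.0,"hand": -0.6},{"wx": 0,"wy": 0,"wz": 0,"dx": 0,"dy": 0,"dz": 1.0,"hand": -0.6}]}}

```text
t: 11.18
ee_pos: [0.4461, -0.252, 0.1359]
tcp_rot: [0.0, 0.152, 0.988, -0.0]
ft_force: [0.3, 0.2, -3.9]
finger_gap: 0.0355
```

Request:
{"name": "servo_tool", "arguments": {"motion": [{"wx": 0,"wy": 0,"wz": 0,"dx": 0,"dy": 0,"dz": 0.3,"hand": -0.6},{"wx": 0,"wy": 0,"wz": 0,"dx": 0,"dy": 0,"dz": 0.5,"hand": -0.6},{"wx": 0,"wy": 0,"wz": 0,"dx": 0,"dy": 0,"dz": 0.5,"hand": -0.6}]}}

```text
t: 11.55
ee_pos: [0.4464, -0.2522, 0.1315]
tcp_rot: [0.001, 0.152, 0.988, -0.0]
ft_force: [-1.4, 0.5, 0.9]
finger_gap: 0.0357
```

Request:
{"name": "servo_tool", "arguments": {"motion": [{"wx": 0,"wy": 0,"wz": 0,"dx": 0,"dy": 0,"dz": 0.2,"hand": -0.6},{"wx": 0,"wy": 0,"wz": 0,"dx": 0,"dy": 0,"dz": 0.4,"hand": -0.6},{"wx": 0,"wy": 0,"wz": 0,"dx": 0,"dy": 0,"dz": 0.4,"hand": -0.6}]}}

```text
t: 11.92
ee_pos: [0.4472, -0.2528, 0.1277]
tcp_rot: [0.002, 0.152, 0.988, -0.001]
ft_force: [3.5, -0.3, 0.0]
finger_gap: 0.0354
```

Request:
{"name": "servo_tool", "arguments": {"motion": [{"wx": 0,"wy": 0,"wz": 0,"dx": 0,"dy": 0,"dz": 0.2,"hand": -0.6},{"wx": 0,"wy": 0,"wz": 0,"dx": 0,"dy": 0,"dz": 0.4,"hand": -0.6},{"wx": 0,"wy": 0,"wz": 0,"dx": 0,"dy": 0,"dz": 0.4,"hand": -0.6}]}}

```text
t: 12.3
ee_pos: [0.4479, -0.2532, 0.1263]
tcp_rot: [0.002, 0.152, 0.988, -0.001]
ft_force: [-2.8, 4.4, 13.4]
finger_gap: 0.0358
```

Now bearing on the square at about 15 mm high, so it needs turning. I'll twist under light down-bias.

Request:
{"name": "servo_tool", "arguments": {"motion": [{"wx": 0,"wy": 0,"wz": 0.08,"dx": -0.05,"dy": -0.05,"dz": 0.05,"hand": -0.6},{"wx": 0,"wy": 0,"wz": 0.16,"dx": -0.05,"dy": -0.05,"dz": 0.1,"hand": -0.6},{"wx": 0,"wy": 0,"wz": 0.24,"dx": -0.05,"dy": -0.05,"dz": 0.15,"hand": -0.6},{"wx": 0,"wy": 0,"wz": 0.32,"dx": -0.05,"dy": -0.05,"dz": 0.2,"hand": -0.6},{"wx": 0,"wy": 0,"wz": 0.32,"dx": -0.05,"dy": -0.05,"dz": 0.2,"hand": -0.6}]}}

```text
t: 12.92
ee_pos: [0.4492, -0.2532, 0.1243]
tcp_rot: [0.003, 0.307, 0.952, 0.0]
ft_force: [6.7, 2.0, -1.6]
finger_gap: 0.0354
```

```bash
python3 - <<'E'
from h import *
s=telemetry.observe();print(s["joints"].round(2),s["ft_force"].round(1),s["moment"].round(2),s["ee_pos"].round(4),rot(s["tcp_rot"]).round(3).tolist())
E
```

```text
[-0.75  0.06  1.84  0.    1.24 -1.7 ] [ 6.7  2.  -1.6] [ 0.45 -1.15  0.02] [ 0.4492 -0.2532  0.1243] [[-0.811, 0.585, 0.007], [0.585, 0.811, -0.002], [-0.007, 0.002, -1.0]]
```

Request:
{"name": "servo_tool", "arguments": {"motion": [{"wx": 0,"wy": 0,"wz": 0,"dx": -0.08,"dy": 0.06,"dz": 0.15,"hand": -0.6},{"wx": 0,"wy": 0,"wz": 0,"dx": -0.08,"dy": 0.06,"dz": 0.3,"hand": -0.6},{"wx": 0,"wy": 0,"wz": 0,"dx": -0.08,"dy": 0.06,"dz": 0.45,"hand": -0.6},{"wx": 0,"wy": 0,"wz": 0,"dx": -0.08,"dy": 0.06,"dz": 0.45,"hand": -0.6}]}}

```text
t: 13.42
ee_pos: [0.4502, -0.2537, 0.1227]
tcp_rot: [0.003, 0.306, 0.952, -0.001]
ft_force: [-5.9, 5.1, 19.0]
finger_gap: 0.0354
```

```bash
python3 - <<'E'
from h import *
s=telemetry.observe();print(s["ft_force"].round(1),s["moment"].round(2),s["ee_pos"].round(4))
d=get_image("scene");Q=wheelpts(d,s["ee_pos"]+[0,0,.01],.085);print(np.median(Q[np.hypot(*(Q-s["ee_pos"])[:,:2].T)>.045][:,2]))
T=rot(s["tcp_rot"]);print(spokes(Q,s["ee_pos"],np.array([0,0,1.]),T[:,1]))
for l in("wheel","hub_top"): print(l,[(np.round(r["location"],4).tolist(),round(r["confidence"],2)) for r in spot_point(l,"scene")][:2])
q=np.linalg.inv(d["T"])[:3]@np.append(s["ee_pos"]+[0,0,.01],1);u,v=(d["intrinsics"]@q/q[2])[:2].astype(int)
cv2.imwrite("pics/c5.png",cv2.resize(d["image"][v-45:v+45,u-60:u+60],None,fx=6,fy=6,interpolation=cv2.INTER_CUBIC))
E
```

```text
[-5.9  5.1 19. ] [1.21 1.03 0.05] [ 0.4502 -0.2537  0.1227]
0.14739459882356243
(np.float64(-0.7833743256113497), np.float64(0.8173926844799614), np.int64(145))
wheel [([0.6976, -0.0496, 0.0234], 0.85), ([0.4514, -0.2532, 0.1282], 0.59)]
hub_top [([0.4521, -0.2556, 0.1649], 0.73), ([0.6997, -0.0526, -0.0028], 0.59)]
```

View pics/c5.png

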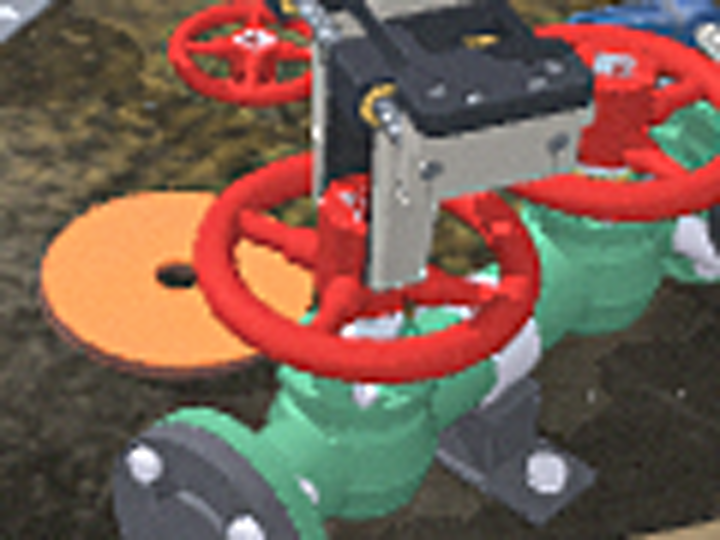

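The wheel is on the square's upper steps, about 12 mm high, with a side load of 6 N that shows it has been pushed off-centre. I'll lift slightly, recentre and loosen the jaws to a loose cage so it can settle under gravity. Then I'll turn it by its flats.

Request:
{"name": "servo_tool", "arguments": {"motion": [{"wx": 0,"wy": 0,"wz": 0,"dx": 0.15,"dy": -0.05,"dz": -0.2,"hand": -0.6},{"wx": 0,"wy": 0,"wz": 0,"dx": 0.3,"dy": -0.1,"dz": -0.2,"hand": -0.6},{"wx": 0,"wy": 0,"wz": 0,"dx": 0.3,"dy": -0.1,"dz": 0.0,"hand": -0.17},{"wx": 0,"wy": 0,"wz": 0,"dx": 0.3,"dy": -0.1,"dz": 0.4,"hand": -0.17},{"wx": 0,"wy": 0,"wz": 0,"dx": 0.3,"dy": -0.1,"dz": 0.6,"hand": -0.17}]}}

```text
t: 14.2
ee_pos: [0.4469, -0.2526, 0.1162]
tcp_rot: [0.003, 0.306, 0.952, -0.0]
ft_force: [1.0, 1.3, 3.2]
finger_gap: 0.0382
```

```bash
cat >> h.py <<'E'
def look(c="scene"):
    s=telemetry.observe();print("F",s["ft_force"].round(1),"M",s["moment"].round(2),s["ee_pos"].round(4),"gap",round(s["finger_gap"],4),"j6",s["joints"][5].round(2))
    d=get_image(c);o=np.append(s["ee_pos"][:2],.125);Q=wheelpts(d,o+[0,0,.01],.085)
    S=Q[np.hypot(*(Q-o)[:,:2].T)>.047];A=np.c_[S[:,:2]-o[:2],np.ones(len(S))]
    k=np.linalg.lstsq(A,S[:,2],rcond=None)[0]
    T=rot(s["tcp_rot"]);print("rim z",np.median(S[:,2]).round(4),"tilt",k[:2].round(3),"z at axis",k[2].round(4),"spoke",spokes(Q,o,np.array([0,0,1.]),T[:,1])[0].round(3),"az",np.arctan2(T[1,1],T[0,1]).round(3))
    print([(np.round(r["location"],4).tolist(),round(r["confidence"],2)) for r in spot_point("wheel",c)][:2]); return d
E
python3 -c "
from h import *
look()"
```

```text
F [1.  1.3 3.2] M [ 0.28 -0.21 -0.02] [ 0.4469 -0.2526  0.1162] gap 0.0382 j6 -1.7
rim z 0.1484 tilt [0.019 0.004] z at axis 0.1479 spoke -0.76 az 0.949
[([0.451, -0.2539, 0.1257], 0.61), ([0.6997, -0.0512, 0.0201], 0.52)]
```

Request:
{"name": "servo_tool", "arguments": {"motion": [{"wx": 0,"wy": 0,"wz": 0.12,"dx": 0,"dy": 0,"dz": 0,"hand": -0.17},{"wx": 0,"wy": 0,"wz": 0.24,"dx": 0,"dy": 0,"dz": 0,"hand": -0.17},{"wx": 0,"wy": 0,"wz": 0.36,"dx": 0,"dy": 0,"dz": 0,"hand": -0.17},{"wx": 0,"wy": 0,"wz": 0.48,"dx": 0,"dy": 0,"dz": 0,"hand": -0.17},{"wx": 0,"wy": 0,"wz": 0.6,"dx": 0,"dy": 0,"dz": 0,"hand": -0.17}]}}

```text
t: 14.92
ee_pos: [0.4465, -0.2524, 0.1156]
tcp_rot: [0.002, 0.575, 0.818, 0.0]
ft_force: [0.6, 0.5, -2.2]
finger_gap: 0.0383
```

```bash
python3 -c "
from h import *
look()"
```

```text
F [ 0.6  0.5 -2.2] M [ 0.02 -0.07 -0.03] [ 0.4465 -0.2524  0.1156] gap 0.0383 j6 -1.1
rim z 0.1401 tilt [0.1   0.081] z at axis 0.1431 spoke -0.785 az 0.345
[([0.7, -0.0504, 0.0239], 0.63), ([0.4473, -0.2535, 0.1178], 0.56)]
```

It has dropped to within about 4 mm of home. A little more turning and a small wiggle should finish it.

Request:
{"name": "servo_tool", "arguments": {"motion": [{"wx": 0,"wy": 0,"wz": 0.08,"dx": 0,"dy": 0,"dz": 0,"hand": -0.14},{"wx": 0,"wy": 0,"wz": 0.16,"dx": 0,"dy": 0,"dz": 0,"hand": -0.14},{"wx": 0,"wy": 0,"wz": 0.08,"dx": 0,"dy": 0,"dz": 0,"hand": -0.14},{"wx": 0,"wy": 0,"wz": 0,"dx": 0,"dy": 0,"dz": 0,"hand": -0.14}]}}

```text
t: 15.52
ee_pos: [0.4466, -0.2528, 0.1157]
tcp_rot: [0.003, 0.572, 0.82, 0.0]
ft_force: [2.2, -0.5, -1.4]
finger_gap: 0.0394
```

```bash
python3 -c "
from h import *
look()"
```

```text
F [ 2.2 -0.5 -1.4] M [-0.1  -0.33  0.02] [ 0.4466 -0.2528  0.1157] gap 0.0394 j6 -1.11
rim z 0.1339 tilt [0.056 0.012] z at axis 0.1344 spoke 0.685 az 0.353
[([0.6982, -0.0483, 0.0243], 0.7), ([0.4664, -0.3874, 0.0019], 0.69)]
```

The rim top is at 0.134 m (0.136 expected when home). Releasing and lifting straight up.

Request:
{"name": "servo_tool", "arguments": {"motion": [{"wx": 0,"wy": 0,"wz": 0,"dx": 0,"dy": 0,"dz": 0,"hand": 0.05},{"wx": 0,"wy": 0,"wz": 0,"dx": 0,"dy": 0,"dz": 0,"hand": 0.05},{"wx": 0,"wy": 0,"wz": 0,"dx": 0,"dy": 0,"dz": -2,"hand": 0.05},{"wx": 0,"wy": 0,"wz": 0,"dx": 0,"dy": 0,"dz": -6,"hand": 0.05},{"wx": 0,"wy": 0,"wz": 0,"dx": 0,"dy": 0,"dz": -12,"hand": 0.05}]}}

```text
t: 16.25
ee_pos: [0.4448, -0.2515, 0.2351]
tcp_rot: [0.0, 0.573, 0.819, 0.0]
ft_force: [0.0, -0.6, 0.4]
finger_gap: 0.0482
```

Request:
{"name": "servo_tool", "arguments": {"motion": [{"wx": 0,"wy": 0,"wz": 0,"dx": 0,"dy": 5,"dz": -6,"hand": 0.05},{"wx": 0,"wy": 0,"wz": 0,"dx": 0,"dy": 10,"dz": -6,"hand": 0.05},{"wx": 0,"wy": 0,"wz": 0,"dx": -5,"dy": 15,"dz": -6,"hand": 0.05},{"wx": 0,"wy": 0,"wz": 0,"dx": -8,"dy": 15,"dz": -6,"hand": 0.05}]}}

```text
t: 16.75
ee_pos: [0.6152, -0.2746, 0.2941]
tcp_rot: [-0.0, 0.572, 0.82, 0.0]
ft_force: [-0.1, -0.5, 0.0]
finger_gap: 0.0484
```

```bash
python3 - <<'E'
from h import *
s=telemetry.observe();print(s["ee_pos"],s["ft_force"],s["t"])
out=[]
for c in("scene","top"):
    d=get_image(c);o=np.array([.4465,-.2525,.125]);Q=wheelpts(d,o,.08)
    r=np.hypot(*(Q-o)[:,:2].T);S=Q[r>.047];A=np.c_[S[:,:2]-o[:2],np.ones(len(S))]
    print(c,"plane",np.linalg.lstsq(A,S[:,2],rcond=None)[0].round(4),"n",len(S),"bbox",np.percentile(S,[1,99],axis=0).round(3).tolist())
    for l in("wheel","hub_top","fitted_rim","other_wheel","discs","block","coupon"): print(l,[(np.round(q["location"],3).tolist(),round(q["confidence"],2)) for q in spot_point(l,c)][:3])
    q=np.linalg.inv(d["T"])[:3]@np.append(o,1);u,v=(d["intrinsics"]@q/q[2])[:2].astype(int)
    out.append(cv2.resize(d["image"][v-50:v+50,u-50:u+50],(390,390),interpolation=cv2.INTER_CUBIC))
cv2.imwrite("pics/c6.png",np.hstack(out))
E
```

```text
[ 0.61522025 -0.27462744  0.29413559] [-0.11948914 -0.48343859  0.03197141] 16.75
scene plane [0.0128 0.0049 0.1338] n 893 bbox [[0.385, -0.316, 0.125], [0.506, -0.195, 0.138]]
wheel [([0.449, -0.255, 0.111], 0.94), ([0.699, -0.052, 0.022], 0.76)]
hub_top [([0.699, -0.051, -0.003], 0.82), ([0.45, -0.254, 0.153], 0.78)]
fitted_rim [([0.658, -0.265, 0.129], 0.55)]
other_wheel [([0.527, -0.267, -0.003], 0.66), ([0.659, -0.264, 0.128], 0.33)]
discs [([0.536, -0.114, 0.002], 0.83)]
block [([0.466, -0.388, -0.001], 0.75), ([0.61, -0.284, 0.117], 0.61), ([0.629, 0.193, 0.007], 0.18)]
coupon [([0.479, 0.256, 0.0], 0.94)]
top plane [0.4833 0.9599 0.1952] n 20 bbox [[0.404, -0.312, 0.129], [0.435, -0.295, 0.138]]
wheel [([0.698, -0.054, 0.025], 0.94), ([0.63, 0.195, -0.001], 0.75)]
hub_top []
fitted_rim [([0.659, -0.255, 0.126], 0.6), ([0.63, 0.192, -0.001], 0.44)]
other_wheel [([0.602, 0.274, 0.154], 0.97)]
discs [([0.535, -0.117, 0.002], 0.63)]
block [([0.47, -0.386, -0.001], 0.81)]
coupon [([0.481, 0.262, 0.0], 0.92)]
```

View pics/c6.png

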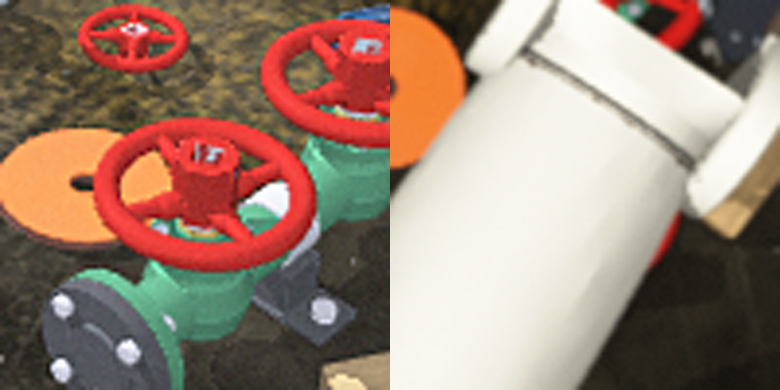

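The wheel sits level on the collar (hub 205,160 in the crop), just like the fitted one, and the robot is clear. Handing in.

```bash
python3 -c "
from workcell import env
print(env.hand_in())"
```

```text
the job is handed in; nothing more can be done
None
```

I fitted the red handwheel on the bare spindle (the valve at the manifold's -x end), and it dropped home on the collar. I handed the job in at about 17 s of the 58 s allowed; no verdict is reported.

**What I did**
- I lifted the wheel off along its pin, gripping it across the hub flats.
- It first stopped about 12 mm high and slightly off-centre on the square. I recentred it, loosened the jaws to a loose cage and turned it by the flats until it dropped.
- I then released it and backed the arm away.

**Last checks**
- **Height:** the rim plane read 0.134 m, against 0.136 m expected when home. The network put the hub underside at about 0.111 m, against 0.115 m; that is within its 4 mm error.
- **Level:** tilt was about 0.8 degrees.
- **Centre:** the network put the wheel at (0.449, -0.255) and the seat at about (0.4465, -0.2525), 3 to 4 mm apart. That is at the edge of the 4 mm limit but within the network's own error.
- **Other things:** the fitted rim, blue wheel, discs, block and coupon all matched their starting positions within measurement error. The blue wheel was confirmed only in the top view.

**What disagreed**
- The visible fingertips ended about 27 mm short of the reported TCP, so the first closing missed the hub. I went deeper using camera depth and the finger gap instead.
- At the end the arm hid the wheel from the top camera, so the seating was confirmed only in the scene view.

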